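Shut the spare-parts case and lock it with the bent pin

ROBOT

A 6-joint arm with a two-finger parallel gripper is mounted at the origin on the work surface. World frame = base frame: x ahead of the robot, y to its left, z up, the work surface at z = 0. Lengths are in m, angles in rad, forces in N, time in s.
With the tool pointing down it reaches from about 0.275 to 0.75 m from the base axis. Payload 10.2 kg.
Tool frame: the origin (TCP) lies at the very end of the fingers, on their centre line; the grasp point (between the pads) lies 19 mm behind it; x points along the fingers, z is the direction in which the jaws open and shut, and the axes are right-handed (so a half turn about x gives the same grasp; the last joint's range is limited). The gripper opens to 88 mm and grips with 3 to 60 N. Pads are 18 mm wide; open, the fingers measure 123 mm over their backs; the gripper's body (75 mm by 187 mm) begins 45 mm behind the grasp point.
Start: joints at [1.039, 0.313, 1.498, -0, 1.331, -0.223], TCP at [0.16, 0.5, 0.239] pointing down, gripper open.
Joint ranges: [-2.94, 2.94], [-0.97, 2.17], [0.19, 2.56], [-1.23, 4.37], [0.02, 3.11], [-2.88, 2.88]. Speed limits (rad/s): [2.39, 2.39, 3.01, 3.14, 3.14, 3.14].

INTERFACE

Orientations are given as a unit quaternion [w, x, y, z].
In Python, from plant import sensors, viewer, r gives the robot as it stands.
- The arm moves only by the shell command python3 -m pendant 'ROWS' [FORCE]. ROWS is JSON, a list of rows, each an object of numbers: "rx", "ry", "rz": the turn, a rotation vector about the tool's x, y, z in degrees; "dx", "dy", "dz": the shift along the tool's x, y, z in m; "grip": the closure, from 0 (fully open) to 1 (shut). In form: [{"rx": .., "ry": .., "rz": .., "dx": .., "dy": .., "dz": .., "grip": ..}, ...]. A call has 1 to 8 rows; each row shifts and turns the commanded pose from where the row before left it, along the tool's axes as they then stand; what a row does not reach is not made up. A row lasts 1/12 s, in which the tool goes at most 41.7 mm and 7.16 degrees, less where a joint would pass 70% of its speed; a pose out of reach is approached as far as the arm can. A call is refused whole if a number of a shift passes 0.0417 or a number of a turn 7.16, either way. A call with a gripper value outside its range is refused whole. The fingers move at their own pace and stop on an object; FORCE is the grip in N (left out, the last holds). Time passes only in rows, so rows that do not move let the fingers close. It gives the time, the measured TCP pose, the force and the opening at its end, in the units of the state.
- sensors.read_state(): the state, without advancing time (a new reading comes with each control period).
- viewer.read_camera(name): name is "scene" or "top" or "wrist"; returns a dict with "pixels" (420x560x3 uint8, blue, green, red), "mtx" (3x3 intrinsics, pixels), "dist" ([k1, k2, p1, p2, k3] as OpenCV has them; the pictures are not rectified), "extrinsics" (4x4, takes a point from camera to world coordinates); the wrist camera has in their place "mount" (4x4, takes a point from camera to tool coordinates, whose origin is the TCP and whose axes are the tool frame's). Camera axes: x right, y down, z forward; pixel columns grow to the right and rows downward; lengths in m; the calibration is good to about 2 mm. A picture is of the moment at which its call begins: read the wrist's pose just before it. There is no depth.
- r.close_job(): hands the job in, once; it reports no verdict.
The state is a dict: "clock": time; "joint_pos": joint angles; "dq": joint speeds; "effort": joint torques, N m; "position": TCP position; "ee_rot": TCP orientation; "contact_force": force on the tool from outside, world axes, zero at the start; "wrist_torque": the same for the moment, N m; "width": finger opening in m.
Only numpy, scipy, OpenCV 4.12 (cv2) and the standard library are available. Lean on these libraries where they do the work, as an engineer would, in place of code of your own. Each camera call takes 0.05 s, during which the arm holds its last target.

TASK

Shut the lid of the aluminium spare-parts case so that the steel ring comes up through the slot in the lid, then lock it: take the bent dark steel pin by its black handle and swing its curved rod through the ring, following the curve, fully home until its stop plate meets the ring. Leave the pin lying flat on the closed lid with its curve over the lid (not out over the front edge), and do not disturb the oiler, the screwdriver or the loose bobbin.

Things in the scene. Friction and masses are not known exactly. Their poses are not given: they have to be found in the camera images.
- case: Open-topped aluminium case fixed on the bench, 170 mm deep (x) x 200 mm wide (y) x 70 mm high; origin at the centre of its underside. x points from its front to its hinge side, y to the left, z up.
- case_lid (a joint): Lid's hinge angle, rad: 0 shut, positive open (to 1.3). The lid is a flat plate 170 x 200 x 5 mm on top of the case; its upper face is 75 mm above the bench when shut. The hinge line runs along the case's y at its far (+x) rim, 70 mm above the bench. Stiff hinge: it stays where left; about 1 to 4 N near the front edge shuts it.
- lid_front (a point): Middle of the lid's front edge on its upper face; moves with the lid. Lid's axes: x towards the hinge (the hinge line is 170 mm along +x, 5 mm along -z), y along the edge (100 mm each side), z out of the upper face. A slot, 36 mm (x) by 12 mm (y), centred 24 mm along +x, lets the ring through.
- ring (a point): Centre of the steel ring on the case, an upright closed hoop of 5 mm round bar, 24 mm behind the case's front edge, midway across; 85 mm above the bench, 10 mm above the shut lid. Case's axes; the opening faces along y. Opening 20 mm wide (x), from the lid's face to 20 mm above it; outer width 30 mm, top 25 mm above the shut lid.
- pin_grip (a point): Centre of the pin's upright black handle, 14 (x) x 24 (y) x 55 mm high; grip across x. The pin (about 120 g) lies flat on the bench, left or right of the case. Pin's axes, z up: its 8 mm steel rod is a level arc, 50 mm radius, centre 50 mm along -x from the handle. From above, about that centre: handle at 0 deg (+x), anticlockwise a stop plate at 45, tip at 135.
- pin_stop (a point): Rod's centre line at the tip-side face of the stop plate (34 mm wide radially, 20 mm high, 4 mm thick: too wide for the ring), 4 mm above the surface on which the pin lies. Axes as pin_grip.
- pin_tip (a point): Centre of the 8 mm round end of the pin, 90 degrees of arc beyond pin_stop. With the curve lying over the lid (the arc's centre 50 mm from the ring towards the hinge), the tip enters the ring from the case's +y side. Axes as pin_grip.
- oiler_center (a point): Bystander: white plastic oil bottle with a clear spout, 64 mm across, 122 mm high, standing left or right of the case, on the side where the pin is not; 50 mm above its foot.
- screwdriver: Bystander: screwdriver with a yellow handle lying behind the case.
- bobbin_center (a point): Bystander: loose steel bobbin, 25 mm across, 14 mm high, behind the case; its centre.
Not all that is in view belongs to the job. Leave any red look-alike of the part that bears pin_grip alone.

How it is judged:
On the way:
1. the lid is shut (within 0.04 rad) (value of joint case_lid below 0.04 rad), for 0.2 s.
At the end, for the whole second after the job is handed in: Lid shut (under 0.04 rad); pin through the ring: pin_stop within 14 mm of the ring's centre seen from above and below its centre's height, tip over 30 mm out on the ring's -y side and over 20 mm towards the hinge; pin tilted under 0.12 rad. All hold when left alone (value of joint case_lid below 0.04 rad and horizontal distance between pin_stop and ring below 0.014 m and z of pin_stop in the frame of ring below 0 m and y of pin_tip in the frame of ring below -0.03 m and x of pin_tip in the frame of ring above 0.02 m and angle between pin_grip's own z axis and vertical below 0.12 rad); the robot touches nothing.
It fails at once if a bystander (oiler, screwdriver, bobbin) is moved by more than 30 mm (distance of any of oiler_center, screwdriver, bobbin_center from where it was at the start of the episode above 0.03 m).
It also fails if it takes over 64 s, if anything falls off the work surface, if the arm or the gripper's body presses on something with over 40 N, if the wrist force passes 120 N, or if a joint passes its speed limit or range.

## Working session

There is one attempt and no reset: what is moved stays moved. The work goes in short steps, Python scripts to look and compute and a shell command to move; the robot and the scene stay as the last step left them, time stands still between calls to the robot, and variables do not carry over. Pictures are saved under pics/ and viewed, and the job is handed in when it is done.

```bash
ls; mkdir -p pics
python3 - <<'E'
from plant import sensors, viewer, r
import cv2, numpy as np
s=sensors.read_state(); print(s)
for n in ("scene","top","wrist"):
    c=viewer.read_camera(n); cv2.imwrite(f"pics/{n}0.png",c["pixels"])
    np.savez(f"{n}0.npz",**{k:np.array(v) for k,v in c.items()})
    print(n,{k:np.round(np.array(v),3).tolist() for k,v in c.items() if k!="pixels"})
E
```

```text
pics
{'clock': 0.0, 'joint_pos': array([ 1.03860824e+00,  3.13453181e-01,  1.49844673e+00, -6.76466956e-06,
        1.33100047e+00, -2.23409513e-01]), 'dq': array([-4.82235525e-04, -2.99521858e-04,  2.26234622e-03,  3.77421891e-04,
       -1.37570692e-05, -9.66862131e-04]), 'effort': array([ 2.54750790e-03, -4.02214837e+01, -2.52267730e+01,  6.95041800e-02,
        3.52934247e-02, -7.52785013e-05]), 'position': array([0.15943203, 0.49994237, 0.23815581]), 'ee_rot': array([ 0.57051714, -0.41735026,  0.57136425,  0.41697943]), 'contact_force': array([ 0.03540459, -0.13450048, -0.09397301]), 'wrist_torque': array([-0.03518296,  0.03439896, -0.01643107]), 'width': 0.08836435502216543}
scene {'mtx': [[420.344, 0.0, 278.023], [0.0, 420.344, 218.698], [0.0, 0.0, 1.0]], 'dist': [-0.065, 0.0, 0.0, 0.0, 0.0], 'extrinsics': [[-0.757, 0.41, -0.508, 1.052], [0.653, 0.478, -0.587, 0.517], [0.002, -0.776, -0.63, 0.628], [0.0, 0.0, 0.0, 1.0]]}
top {'mtx': [[390.885, 0.0, 271.224], [0.0, 390.885, 206.998], [0.0, 0.0, 1.0]], 'dist': [0.033, 0.0, 0.0, 0.0, 0.0], 'extrinsics': [[0.006, -0.989, 0.145, 0.456], [-1.0, -0.002, 0.025, -0.007], [-0.025, -0.146, -0.989, 0.956], [0.0, 0.0, 0.0, 1.0]]}
wrist {'mtx': [[341.686, 0.0, 276.082], [0.0, 341.686, 209.553], [0.0, 0.0, 1.0]], 'dist': [0.014, 0.0, 0.0, 0.0, 0.0], 'mount': [[-0.001, -0.318, 0.948, -0.146], [-0.001, -0.948, -0.318, 0.083], [1.0, -0.001, 0.001, -0.0], [0.0, 0.0, 0.0, 1.0]]}
```

View pics/top0.png

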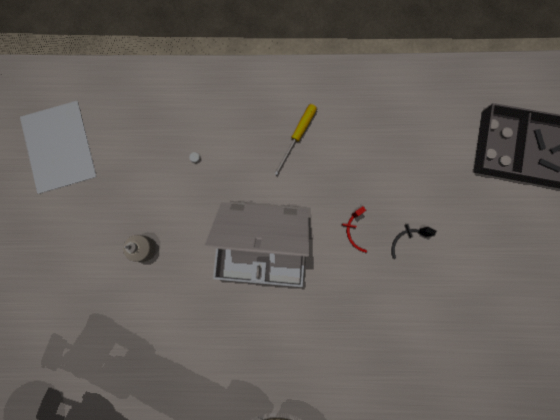

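View pics/scene0.png

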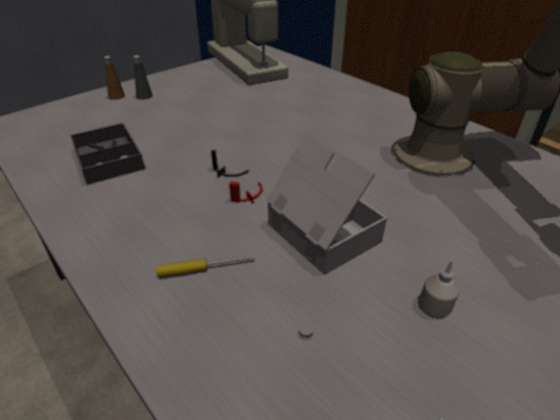

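View pics/wrist0.png

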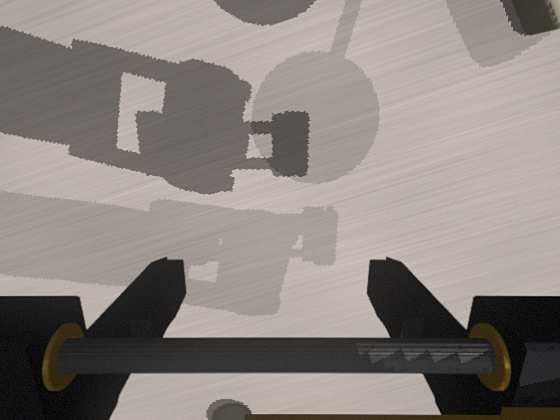

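Top view: the case is at about (262,245) with its lid open. The oiler is at (138,248), the screwdriver at (300,130) and the bobbin at (195,157).

What could be taken for the pin handle:
- Black handle at (427,232), on an arc of dark steel rod.
- Red handle at (358,212), the look-alike.
- Dark bits in the tray at (540,140), (555,147) and (548,165).

By the description it is the black one at (427,232). I'll check it in a close crop.

```bash
cat > h.py <<'E'
import numpy as np, cv2
from scipy.spatial.transform import Rotation as R
def load(n): 
    d=np.load(n+".npz"); return {k:d[k] for k in d.files}
def grab(cam,tag):
    from plant import sensors, viewer
    s=sensors.read_state(); c=viewer.read_camera(cam)
    d={k:np.array(v) for k,v in c.items()}
    if "mount" in d: d["extrinsics"]=pose(s)@d["mount"]
    np.savez(f"{tag}.npz",**d); cv2.imwrite(f"pics/{tag}.png",d["pixels"]); return d
def pose(s):
    T=np.eye(4); q=s["ee_rot"]; T[:3,:3]=R.from_quat([q[1],q[2],q[3],q[0]]).as_matrix(); T[:3,3]=s["position"]; return T
def ray(c,uv):
    p=cv2.undistortPoints(np.array(uv,float).reshape(-1,1,2),c["mtx"],c["dist"]).reshape(-1,2)
    d=np.c_[p,np.ones(len(p))]@c["extrinsics"][:3,:3].T
    return c["extrinsics"][:3,3],d
def plane(c,uv,z):
    o,d=ray(c,uv); return o+d*((z-o[2])/d[:,2])[:,None]
def tri(views):
    A=np.zeros((3,3));b=np.zeros(3)
    for c,uv in views:
        o,d=ray(c,uv); d=d[0]/np.linalg.norm(d[0]); P=np.eye(3)-np.outer(d,d); A+=P;b+=P@o
    x=np.linalg.solve(A,b)
    res=[np.linalg.norm(np.cross(x-ray(c,uv)[0],ray(c,uv)[1][0]/np.linalg.norm(ray(c,uv)[1][0]))) for c,uv in views]
    return x,res
def proj(c,P):
    E=np.linalg.inv(c["extrinsics"]); rv=cv2.Rodrigues(E[:3,:3])[0]
    return cv2.projectPoints(np.array(P,float).reshape(-1,1,3),rv,E[:3,3],c["mtx"],c["dist"])[0].reshape(-1,2)
def crop(c,x0,y0,x1,y1,k,name,bright=1.0):
    im=cv2.resize(c["pixels"][y0:y1,x0:x1],None,fx=k,fy=k,interpolation=cv2.INTER_CUBIC)
    im=np.clip(im*bright,0,255).astype(np.uint8); cv2.imwrite(f"pics/{name}.png",im)
E
python3 - <<'E'
from h import *
t=load("top0"); s=load("scene0")
crop(t,335,195,445,270,7,"t_pin",1.5); crop(t,195,190,325,295,6,"t_case",1.5)
crop(s,200,140,280,210,8,"s_pin",1.5); crop(s,260,130,390,265,5.5 and 5,"s_case",1.5)
E
```

```text
(no output)
```

View pics/t_pin.png

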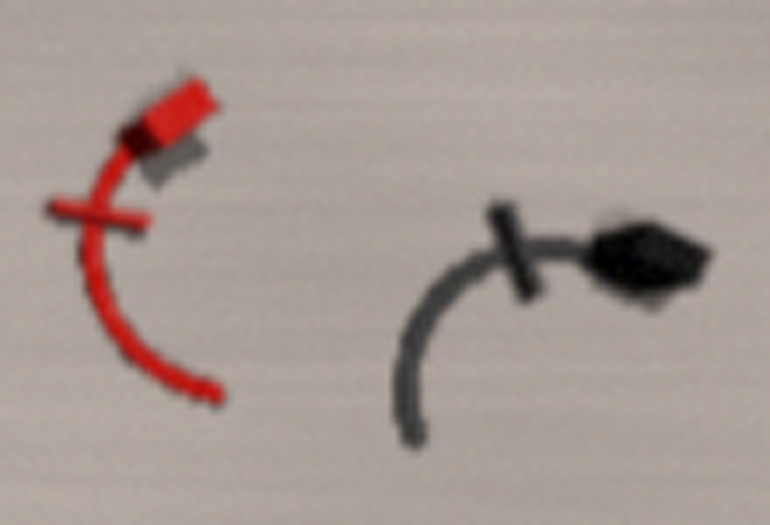

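View pics/t_case.png

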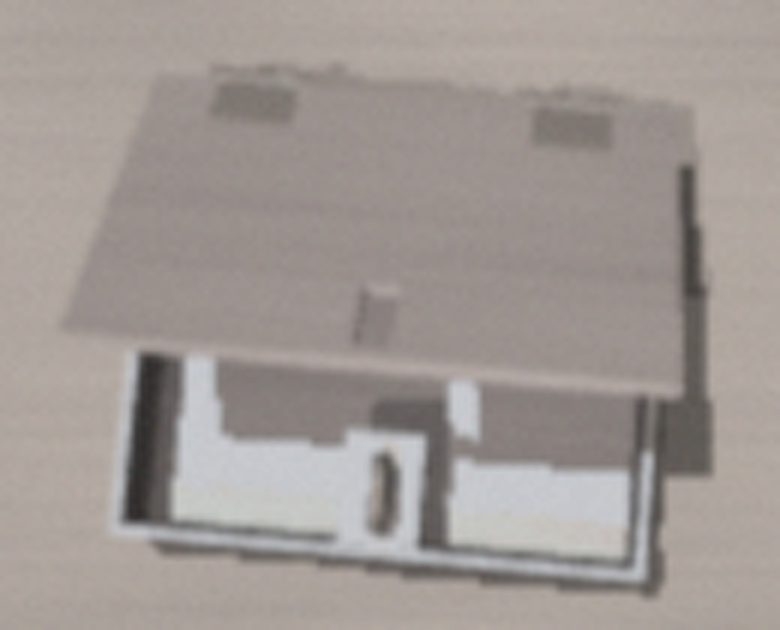

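View pics/s_pin.png

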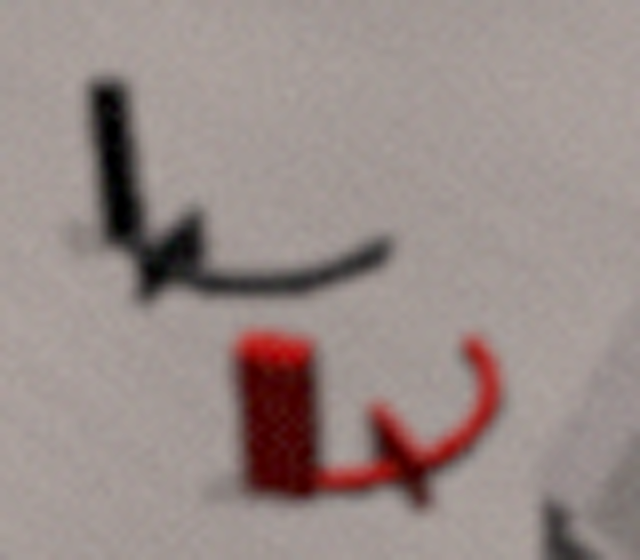

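View pics/s_case.png

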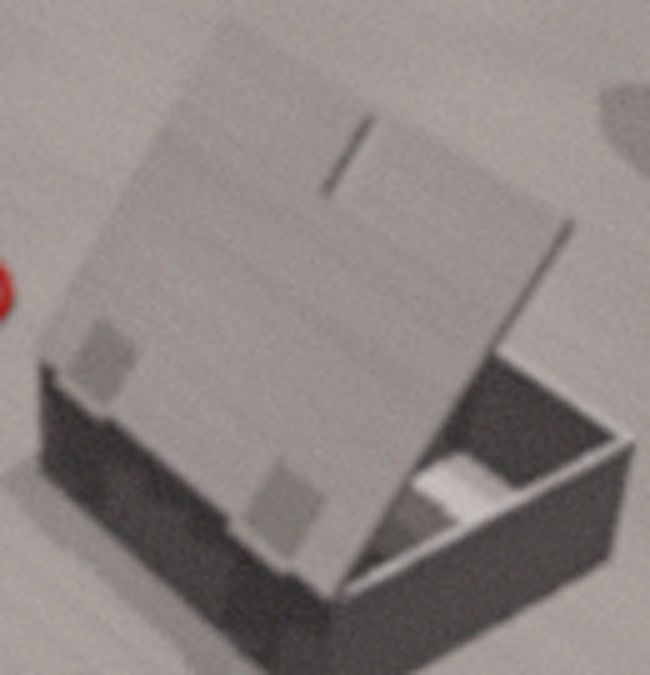

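The crop confirms it. The dark-steel arc with the black handle has its handle at about (427,232), stop plate at (409,231) and tip at (394,257). The red look-alike is at (358,212). In the crop the case's front rim runs from (213,278) to (302,287), with the ring at (259,272). Next I'll measure positions.

Run:
```python
from h import *
t=load("top0"); s=load("scene0")
rim=plane(t,[(213.6,278.3),(302.3,286.5)],0.07); print("rim front L,R",rim.round(4), np.linalg.norm(rim[0]-rim[1]))
e=rim[0]-rim[1]; y=e/np.linalg.norm(e); yaw=np.arctan2(-y[0],y[1]); print("yaw",np.degrees(yaw))
print("ring",plane(t,[(258.8,271.7)],0.085).round(4), "from rim", (rim.mean(0)+0.024*np.array([y[1],-y[0],0])).round(4))
for nm,a,b in (("lidL",(205.8,244.7),(375,174)),("lidR",(308.8,254.8),(306,134)),("pintop",(432.5,232),(213.3,150.5))):
    p,r=tri([(t,a),(s,b)]); print(nm,p.round(4),np.round(r,4))
# pin: mask dark
g=t["pixels"].astype(int); sub=g[195:270,380:445].max(2); m=(sub<75).astype(np.uint8)
for row in m[20:68]: print("".join(".#"[v] for v in row))
print("tip",plane(t,[(335+415/7,195+440/7)],0.004).round(4),"stop",plane(t,[(335+515/7,195+250/7)],0.004).round(4),
 "mid",plane(t,[(335+415/7,195+335/7)],0.004).round(4))
for nm,uv in (("oiler",(138,249)),("bob",(195,157)),("redhandle",(358,213))): print(nm,plane(t,[uv],0.03).round(3))
```

```text
rim front L,R [[ 0.425   0.1436  0.07  ]
 [ 0.4084 -0.0542  0.07  ]] 0.19855571654171705
yaw -4.809004821982704
ring [[0.4403 0.0418 0.085 ]] from rim [0.4406 0.0427 0.07  ]
lidL [0.4916 0.1393 0.2053] [0.0023 0.0023]
lidR [ 0.4745 -0.0596  0.2018] [0.0005 0.0005]
pintop [ 0.5322 -0.3509  0.056 ] [0.0005 0.0005]
.................................................................
.................................................................
.................................................................
.................................................................
.................................................................
.................................................................
.................................................................
.................................................................
.................................................................
.........................###.....................................
........................#####....................................
.........................####...............................
[... 1867 characters left out ...]
###.................................................
............####.................................................
............####.................................................
.............##..................................................
.................................................................
.................................................................
.................................................................
.................................................................
tip [[ 0.4739 -0.2773  0.004 ]] stop [[ 0.539  -0.3139  0.004 ]] mid [[ 0.5096 -0.2788  0.004 ]]
oiler [[0.491 0.332 0.03 ]]
bob [[0.716 0.204 0.03 ]]
redhandle [[ 0.578 -0.189  0.03 ]]
```

Run:
```python
from h import *
from plant import sensors
s=sensors.read_state();T=pose(s);Rm=T[:3,:3];print(T.round(3))
ang=lambda v:np.degrees(np.arctan2(v[1],v[0]))
print("z yaw",ang(Rm[:,2]),"y yaw",ang(Rm[:,1]),"j",np.degrees(s["joint_pos"]).round(1))
d=np.array([0.515,-0.008,0.26])-T[:3,3]; print(d,"tool",Rm.T@d)
```

```text
[[-0.    -0.953  0.304  0.159]
 [-0.001  0.304  0.953  0.5  ]
 [-1.     0.    -0.001  0.238]
 [ 0.     0.     0.     1.   ]]
z yaw 72.30948056944199 y yaw 162.30946867704262 j [ 59.5  18.   85.8   0.   76.3 -12.8]
[ 0.35554263 -0.50800025  0.02169076] tool [-0.02144858 -0.49309369 -0.37595728]
```

```bash
python3 -m pendant '[{"rx":7.1,"dx":-0.01,"grip":1},{"rx":7.1,"dx":-0.01,"grip":1},{"rx":7.1,"dx":-0.01,"grip":1},{"rx":7.1,"grip":1},{"rx":7.1,"grip":1},{"rx":7.1,"grip":1},{"rx":7.1,"grip":1},{"rx":7.1,"grip":1}]' 20
python3 -m pendant '[{"rx":7.1,"grip":1},{"rx":7.1,"grip":1},{"rx":7.1,"grip":1},{"rx":7.1,"grip":1},{"rx":7.1,"grip":1},{"rx":7.1,"grip":1},{"rx":4.4,"grip":1}]'
cat > go.py <<'E'
import sys; from h import *; from plant import sensors
s=sensors.read_state();T=pose(s);Rm=T[:3,:3]
yaw=np.degrees(np.arctan2(Rm[1,2],Rm[0,2]))
print("t",round(s["clock"],2),"p",s["position"].round(4),"yaw",round(yaw,2),"xax",Rm[:,0].round(4),"F",s["contact_force"].round(1),"M",s["wrist_torque"].round(2),"w",round(float(s["width"]),4))
if len(sys.argv)>3:
    d=np.array(list(map(float,sys.argv[1:4])))-T[:3,3]; print("tool d",(Rm.T@d).round(4),"norm",np.linalg.norm(d).round(3))
if len(sys.argv)>4: print("rx",round(yaw-float(sys.argv[4]),2))
E
python3 go.py 0.515 -0.008 0.26 -31.5
```

```text
t 0.15 p [0.1595 0.5    0.2383] yaw 72.31 xax [-5.e-04 -8.e-04 -1.e+00] F [ 0.6  0.3 -0.3] M [0.02 0.04 0.  ] w 0.0882
tool d [-0.0214 -0.4931 -0.376 ] norm 0.62
rx 103.81validation failed for argument at $[0]...
validation failed for argument at $[0]...
```

```bash
python3 -m pendant '[{"rx":7.1,"ry":0,"rz":0,"dx":-0.01,"dy":0,"dz":0,"grip":1},{"rx":7.1,"ry":0,"rz":0,"dx":-0.01,"dy":0,"dz":0,"grip":1},{"rx":7.1,"ry":0,"rz":0,"dx":-0.01,"dy":0,"dz":0,"grip":1},{"rx":7.1,"ry":0,"rz":0,"dx":0,"dy":0,"dz":0,"grip":1},{"rx":7.1,"ry":0,"rz":0,"dx":0,"dy":0,"dz":0,"grip":1},{"rx":7.1,"ry":0,"rz":0,"dx":0,"dy":0,"dz":0,"grip":1},{"rx":7.1,"ry":0,"rz":0,"dx":0,"dy":0,"dz":0,"grip":1}]' 20; python3 go.py
```

```text
clock: 0.73
position: [0.1595, 0.5001, 0.2685]
ee_rot: [0.694, -0.137, 0.694, 0.136]
contact_force: [0.1, 0.0, -0.7]
width: 0.0436
t 0.73 p [0.1595 0.5001 0.2685] yaw 22.25 xax [-2.e-04 -4.e-04 -1.e+00] F [ 0.1  0.  -0.7] M [-0.07  0.06  0.01] w 0.0436
```

```bash
python3 -m pendant '[{"rx":7.1,"ry":0,"rz":0,"dx":0,"dy":0,"dz":0,"grip":1},{"rx":7.1,"ry":0,"rz":0,"dx":0,"dy":0,"dz":0,"grip":1},{"rx":7.1,"ry":0,"rz":0,"dx":0,"dy":0,"dz":0,"grip":1},{"rx":7.1,"ry":0,"rz":0,"dx":0,"dy":0,"dz":0,"grip":1},{"rx":7.1,"ry":0,"rz":0,"dx":0,"dy":0,"dz":0,"grip":1},{"rx":7.1,"ry":0,"rz":0,"dx":0,"dy":0,"dz":0,"grip":1},{"rx":7.1,"ry":0,"rz":0,"dx":0,"dy":0,"dz":0,"grip":1},{"rx":4.1,"ry":0,"rz":0,"dx":0,"dy":0,"dz":0,"grip":1}]' 20; python3 go.py 0.515 -0.008 0.26 -31.5
```

```text
clock: 1.4
position: [0.1595, 0.5001, 0.2684]
ee_rot: [0.68, 0.192, 0.681, -0.192]
contact_force: [0.3, 0.0, -0.1]
width: 0.0006
t 1.4 p [0.1595 0.5001 0.2684] yaw -31.55 xax [-3.e-04 -5.e-04 -1.e+00] F [ 0.3  0.  -0.1] M [-0.05  0.12 -0.02] w 0.0006
tool d [ 0.0086 -0.2469  0.5688] norm 0.62
rx -0.05
```

```bash
python3 -m pendant '[{"rx":0,"ry":0,"rz":0,"dx":0,"dy":-0.0154,"dz":0.0355,"grip":1},{"rx":0,"ry":0,"rz":0,"dx":0,"dy":-0.0154,"dz":0.0355,"grip":1},{"rx":0,"ry":0,"rz":0,"dx":0,"dy":-0.0154,"dz":0.0355,"grip":1},{"rx":0,"ry":0,"rz":0,"dx":0,"dy":-0.0154,"dz":0.0355,"grip":1},{"rx":0,"ry":0,"rz":0,"dx":0,"dy":-0.0154,"dz":0.0355,"grip":1},{"rx":0,"ry":0,"rz":0,"dx":0,"dy":-0.0154,"dz":0.0355,"grip":1},{"rx":0,"ry":0,"rz":0,"dx":0,"dy":-0.0154,"dz":0.0355,"grip":1},{"rx":0,"ry":0,"rz":0,"dx":0,"dy":-0.0154,"dz":0.0355,"grip":1}]'
python3 -m pendant '[{"rx":0,"ry":0,"rz":0,"dx":0,"dy":-0.0154,"dz":0.0355,"grip":1},{"rx":0,"ry":0,"rz":0,"dx":0,"dy":-0.0154,"dz":0.0355,"grip":1},{"rx":0,"ry":0,"rz":0,"dx":0,"dy":-0.0154,"dz":0.0355,"grip":1},{"rx":0,"ry":0,"rz":0,"dx":0,"dy":-0.0154,"dz":0.0355,"grip":1},{"rx":0,"ry":0,"rz":0,"dx":0,"dy":-0.0154,"dz":0.0355,"grip":1},{"rx":0,"ry":0,"rz":0,"dx":0,"dy":-0.0154,"dz":0.0355,"grip":1},{"rx":0,"ry":0,"rz":0,"dx":0,"dy":-0.0154,"dz":0.0355,"grip":1},{"rx":0,"ry":0,"rz":0,"dx":0,"dy":-0.0154,"dz":0.0355,"grip":1}]'; python3 go.py 0.515 -0.008 0.20 -31.5
```

```text
clock: 2.07
position: [0.3393, 0.246, 0.2687]
ee_rot: [0.681, 0.19, 0.681, -0.19]
contact_force: [-0.1, 0.1, 0.6]
width: 0.0002
clock: 2.73
position: [0.5185, -0.0067, 0.2685]
ee_rot: [0.681, 0.19, 0.681, -0.19]
contact_force: [0.7, -0.2, 0.7]
width: 0.0003
t 2.73 p [ 0.5185 -0.0067  0.2685] yaw -31.21 xax [-3.e-04  1.e-04 -1.e+00] F [ 0.7 -0.2  0.7] M [-0.05  0.09  0.01] w 0.0003
tool d [ 0.0685 -0.003  -0.0023] norm 0.069
rx 0.29
```

```bash
python3 -m pendant '[{"rx":0,"ry":0,"rz":0,"dx":0.04,"dy":0,"dz":0,"grip":1},{"rx":0,"ry":0,"rz":0,"dx":0.04,"dy":0,"dz":0,"grip":1},{"rx":0,"ry":0,"rz":0,"dx":0.0175,"dy":-0.0018,"dz":-0.003,"grip":1},{"rx":0,"ry":0,"rz":0,"dx":0.0077,"dy":-0.0043,"dz":-0.0071,"grip":1}]'; python3 go.py
python3 -m pendant '[{"rx":0,"ry":0,"rz":0,"dx":0.0077,"dy":-0.0043,"dz":-0.0071,"grip":1},{"rx":0,"ry":0,"rz":0,"dx":0.009,"dy":-0.0036,"dz":-0.0059,"grip":1},{"rx":0,"ry":0,"rz":0,"dx":0.009,"dy":-0.0036,"dz":-0.0059,"grip":1}]'; python3 go.py
```

```text
clock: 3.07
position: [0.5052, -0.0048, 0.1603]
ee_rot: [0.679, 0.19, 0.683, -0.19]
contact_force: [2.3, -0.2, 0.9]
width: 0.0005
t 3.07 p [ 0.5052 -0.0048  0.1603] yaw -31.23 xax [-0.0041  0.0012 -1.    ] F [ 2.3 -0.2  0.9] M [-0.08 -0.27  0.05] w 0.0005
clock: 3.32
position: [0.4839, -0.0048, 0.1375]
ee_rot: [0.681, 0.19, 0.681, -0.19]
contact_force: [2.7, -0.3, 0.9]
width: 0.0005
t 3.32 p [ 0.4839 -0.0048  0.1375] yaw -31.2 xax [ 1.e-03  1.e-04 -1.e+00] F [ 2.7 -0.3  0.9] M [-0.03 -0.16 -0.01] w 0.0005
```

```bash
python3 -m pendant '[{"rx":0,"ry":0,"rz":0,"dx":0.010,"dy":-0.0027,"dz":-0.0044,"grip":1},{"rx":0,"ry":0,"rz":0,"dx":0.010,"dy":-0.0027,"dz":-0.0044,"grip":1},{"rx":0,"ry":0,"rz":0,"dx":0.0109,"dy":-0.0018,"dz":-0.0029,"grip":1},{"rx":0,"ry":0,"rz":0,"dx":0.0109,"dy":-0.0018,"dz":-0.0029,"grip":1}]'; python3 go.py
python3 -m pendant '[{"rx":0,"ry":0,"rz":0,"dx":0.009,"dy":-0.0007,"dz":-0.0012,"grip":1},{"rx":0,"ry":0,"rz":0,"dx":0.008,"dy":-0.0007,"dz":-0.0012,"grip":1}]'; python3 go.py
```

```text
clock: 3.65
position: [0.4667, -0.0049, 0.0957]
ee_rot: [0.681, 0.19, 0.681, -0.19]
contact_force: [0.7, -0.8, 1.6]
width: 0.0003
t 3.65 p [ 0.4667 -0.0049  0.0957] yaw -31.2 xax [ 8.e-04  1.e-04 -1.e+00] F [ 0.7 -0.8  1.6] M [-0.05 -0.1   0.02] w 0.0003
clock: 3.82
position: [0.464, -0.0049, 0.0785]
ee_rot: [0.681, 0.19, 0.681, -0.19]
contact_force: [1.3, 0.1, 0.8]
width: 0.0003
t 3.82 p [ 0.464  -0.0049  0.0785] yaw -31.2 xax [ 2.e-04  0.e+00 -1.e+00] F [1.3 0.1 0.8] M [-0.03 -0.03  0.02] w 0.0003
```

```bash
python3 -m pendant '[{"rx":0,"ry":0,"rz":0,"dx":0.002,"dy":0,"dz":0,"grip":1},{"rx":0,"ry":0,"rz":0,"dx":0.002,"dy":0,"dz":0,"grip":1}]'; python3 go.py
python3 -m pendant '[{"rx":0,"ry":0,"rz":0,"dx":0.001,"dy":0,"dz":0,"grip":1},{"rx":0,"ry":0,"rz":0,"dx":0.0,"dy":0,"dz":0,"grip":1}]'; python3 go.py
```

```text
clock: 3.98
position: [0.4637, -0.0049, 0.0752]
ee_rot: [0.681, 0.19, 0.682, -0.19]
contact_force: [-12.4, 1.4, 31.6]
width: 0.0006
t 3.98 p [ 0.4637 -0.0049  0.0752] yaw -31.18 xax [-1.5e-03  2.0e-04 -1.0e+00] F [-12.4   1.4  31.6] M [ 0.25  2.1  -0.04] w 0.0006
clock: 4.15
position: [0.4637, -0.0049, 0.0753]
ee_rot: [0.681, 0.19, 0.682, -0.19]
contact_force: [-8.8, 0.2, 17.1]
width: 0.0004
t 4.15 p [ 0.4637 -0.0049  0.0753] yaw -31.16 xax [-1.2e-03 -1.0e-04 -1.0e+00] F [-8.8  0.2 17.1] M [ 0.08  1.6  -0.03] w 0.0004
```

```bash
python3 -m pendant '[{"rx":0,"ry":0,"rz":0,"dx":-0.02,"dy":0,"dz":0,"grip":1},{"rx":0,"ry":0,"rz":0,"dx":-0.041,"dy":0,"dz":0,"grip":1},{"rx":0,"ry":0,"rz":0,"dx":-0.041,"dy":0,"dz":0,"grip":0.5},{"rx":0,"ry":0,"rz":0,"dx":-0.01,"dy":0,"dz":0,"grip":0.5}]'
python3 - <<'E'
from h import *
grab("wrist","w1"); t=grab("top","t1"); s=grab("scene","s1")
crop(s,260,130,390,265,5,"s1_case",1.5); crop(t,195,190,325,295,6,"t1_case",1.5)
E
```

```text
clock: 4.48
position: [0.466, -0.0053, 0.1918]
ee_rot: [0.684, 0.19, 0.678, -0.19]
contact_force: [0.5, -0.7, 0.8]
width: 0.0119
```

View pics/w1.png

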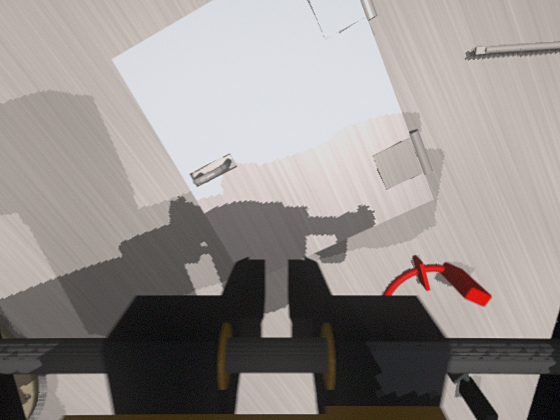

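View pics/s1_case.png

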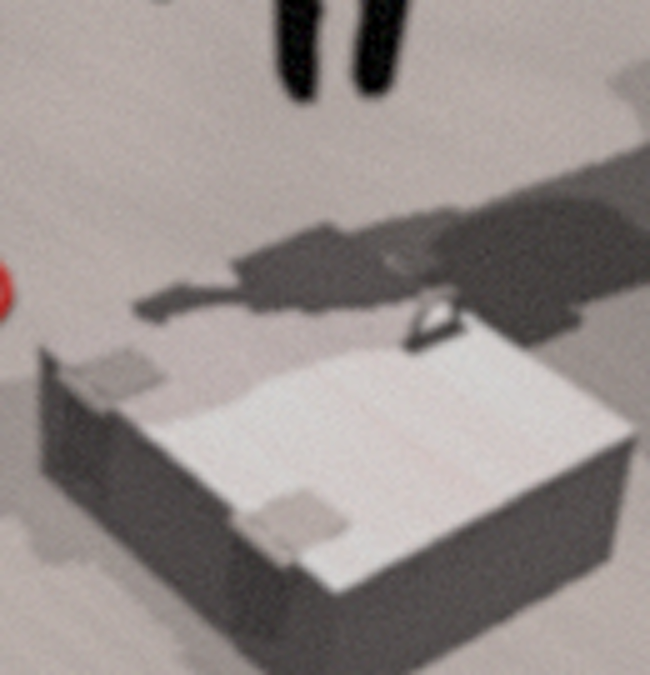

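View pics/t1_case.png

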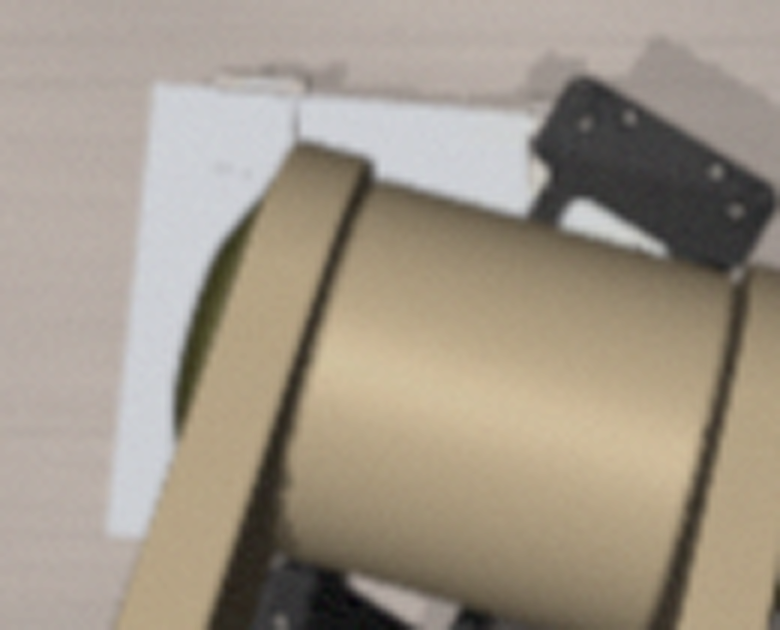

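The lid is shut and the ring is standing through the slot, at about (213,169) in the wrist view and (433,325) in the scene crop. Next I'll measure the ring more exactly from the wrist view.

Run:
```python
from h import *
w=load("w1"); crop(w,175,135,255,200,9,"w1_ring",1.0)
for nm,P in (("ring base ctr est",[0.4405,0.0425,0.075]),("top",[0.4405,0.0425,0.1])): print(nm,proj(w,P).round(1))
```

```text
ring base ctr est [[215.2 169.6]]
top [[209.6 176.8]]
```

View pics/w1_ring.png

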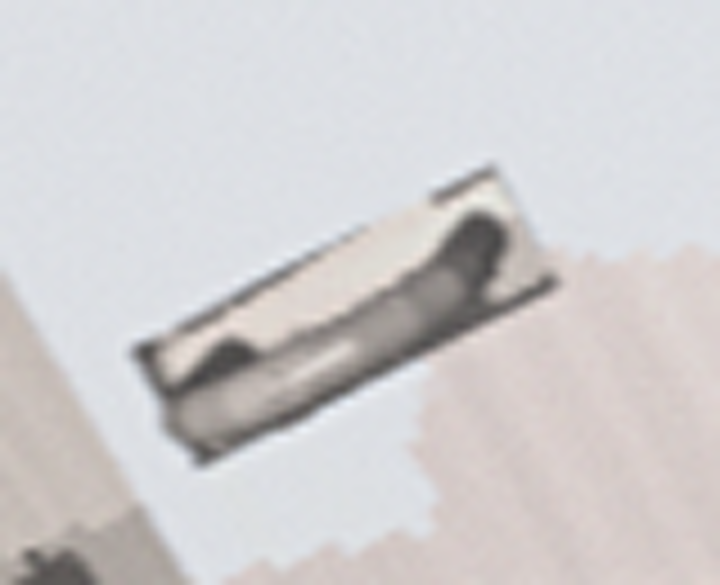

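Run:
```python
from h import *
w=load("w1")
c=np.array([(137,350),(492,168),(556,285),(200,462)])/9-0.5+0.5/9+np.array([175,135])
P=plane(w,c,0.075); print(P.round(4)); print("ctr",P.mean(0).round(4),"len",np.linalg.norm(P[0]-P[1]),np.linalg.norm(P[3]-P[2]),np.linalg.norm(P[0]-P[3]))
d=(P[1]-P[0]+P[2]-P[3]); print("x axis yaw",np.degrees(np.arctan2(d[1],d[0])))
# lid corner and right edge in wrist: left corner (113,60), front edge
q=plane(w,[(113,60),(187,187),(434,202)],0.075); print(q.round(4))
d=q[0]-q[1]; print("front edge yaw of y",np.degrees(np.arctan2(-d[0],d[1])))
```

```text
[[0.4218 0.0503 0.075 ]
 [0.4569 0.0475 0.075 ]
 [0.456  0.0362 0.075 ]
 [0.4207 0.0393 0.075 ]]
ctr [0.4389 0.0433 0.075 ] len 0.035218687797580736 0.035511623530844236 0.011086664002226507
x axis yaw -4.784031586618282
[[ 0.4235  0.1442  0.075 ]
 [ 0.4135  0.0426  0.075 ]
 [ 0.5762 -0.0712  0.075 ]]
front edge yaw of y -5.612386910857676
```

```bash
python3 go.py 0.52 -0.325 0.15 -31.5
```

```text
t 4.63 p [ 0.4641 -0.0049  0.1862] yaw -31.19 xax [ 1.2e-03 -4.0e-04 -1.0e+00] F [-0.5  0.1 -0.1] M [-0.04  0.11 -0.01] w 0.0237
tool d [ 0.0364 -0.2449  0.2135] norm 0.327
rx 0.31
```

```bash
python3 -m pendant '[{"rx":0,"ry":0,"rz":0,"dx":0.0045,"dy":-0.0306,"dz":0.0267,"grip":0},{"rx":0.3,"ry":0,"rz":0,"dx":0.0045,"dy":-0.0306,"dz":0.0267,"grip":0},{"rx":0,"ry":0,"rz":0,"dx":0.0045,"dy":-0.0306,"dz":0.0267,"grip":0},{"rx":0,"ry":0,"rz":0,"dx":0.0045,"dy":-0.0306,"dz":0.0267,"grip":0},{"rx":0,"ry":0,"rz":0,"dx":0.0045,"dy":-0.0306,"dz":0.0267,"grip":0},{"rx":0,"ry":0,"rz":0,"dx":0.0045,"dy":-0.0306,"dz":0.0267,"grip":0},{"rx":0,"ry":0,"rz":0,"dx":0.0045,"dy":-0.0306,"dz":0.0267,"grip":0},{"rx":0,"ry":0,"rz":0,"dx":0.0045,"dy":-0.0306,"dz":0.0267,"grip":0}]'
python3 -m pendant '[{"rx":0,"ry":0,"rz":0,"dx":0,"dy":0,"dz":0,"grip":0},{"rx":0,"ry":0,"rz":0,"dx":0,"dy":0,"dz":0,"grip":0},{"rx":0,"ry":0,"rz":0,"dx":0,"dy":0,"dz":0,"grip":0}]'
python3 - <<'E'
from h import *
grab("wrist","w2")
E
python3 go.py
```

```text
clock: 5.3
position: [0.5179, -0.3267, 0.1473]
ee_rot: [0.679, 0.193, 0.682, -0.191]
contact_force: [0.1, -0.2, 0.0]
width: 0.0769
clock: 5.55
position: [0.5181, -0.3242, 0.1483]
ee_rot: [0.68, 0.192, 0.682, -0.191]
contact_force: [-0.8, 0.5, -0.1]
width: 0.088
t 5.6 p [ 0.5184 -0.3238  0.149 ] yaw -31.44 xax [-0.0015  0.0016 -1.    ] F [-0.1  0.2  1. ] M [-0.07  0.12  0.02] w 0.0883
```

View pics/w2.png

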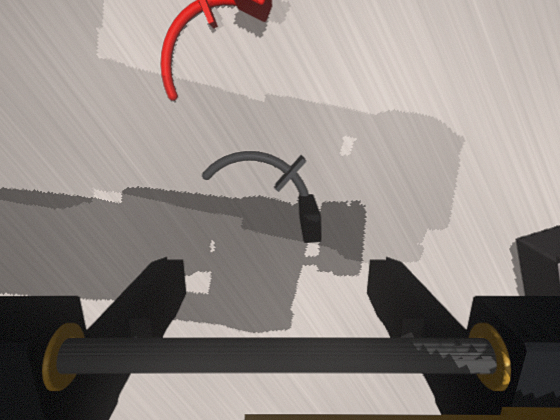

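The wrist view shows the black pin well: tip at (207,177), stop plate at (291,174) and handle at (309,218). The red one is at the top edge. I'll take a crop to get exact points.

Run:
```python
from h import *
w=load("w2"); crop(w,195,140,335,250,5.5,"w2_pin",1.5)
g=w["pixels"].max(2)[140:250,195:335]
cv2.imwrite("pics/w2_m.png",cv2.resize(((g<90)*255).astype(np.uint8),None,fx=5,fy=5,interpolation=0))
```

```text
(no output)
```

View pics/w2_pin.png

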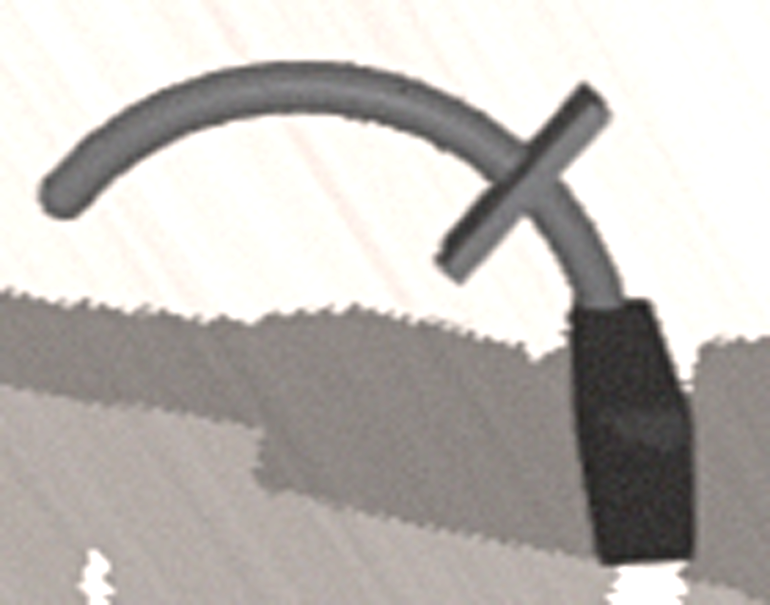

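View pics/w2_m.png

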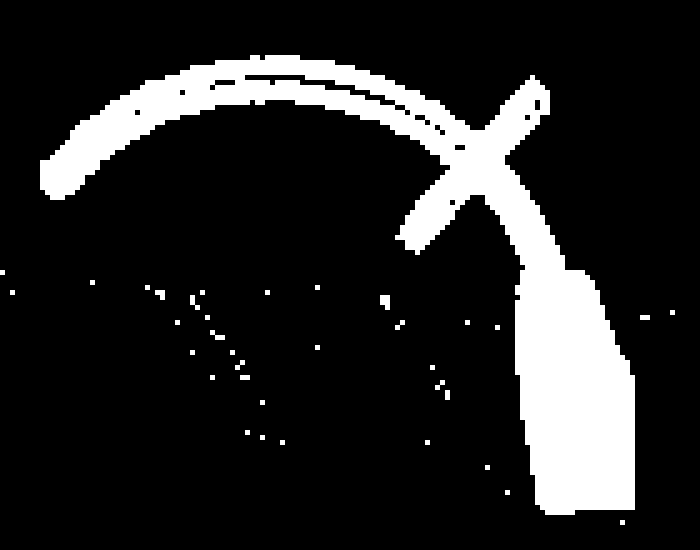

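Run:
```python
from h import *
from scipy.optimize import least_squares
w=load("w2"); g=w["pixels"].max(2)
m=np.zeros_like(g); m[140:182,195:285]=(g[140:182,195:285]<90)
v,u=np.nonzero(m); 
# exclude plate: keep left of the plate line
k=(u<275); u,v=u[k],v[k]
P=plane(w,np.c_[u,v],0.004)[:,:2]
f=least_squares(lambda q:np.hypot(*(P-q[:2]).T)-q[2],[0.49,-0.326,.05]); print(f.x.round(4),np.std(f.fun))
f5=least_squares(lambda q:np.hypot(*(P-q[:2]).T)-.05,[0.49,-0.326]); C=f5.x; print("C",C.round(4))
pt=lambda x,y,z:plane(w,[(195+x/5.5-.4,140+y/5.5-.4)],z)[0]
tip=pt(58,200,0.004); st=pt(515,180,0.006); h=pt(640,483,0.055); hb=pt(600,300,0.004)
for n,p,a0 in (("tip",tip,135),("stop",st,46),("hand",h,0),("hb",hb,0)): 
    d=p[:2]-C; print(n,p.round(4),"r",np.hypot(*d).round(4),"psi",(np.degrees(np.arctan2(d[1],d[0]))-a0).round(1))
```

```text
[ 0.4903 -0.3234  0.0479] 0.002243528184370797
C [ 0.4897 -0.3255]
tip [ 0.4736 -0.278   0.004 ] r 0.0501 psi -26.3
stop [ 0.5369 -0.3125  0.006 ] r 0.049 psi -30.7
hand [ 0.534  -0.3478  0.055 ] r 0.0497 psi -26.7
hb [ 0.5383 -0.3369  0.004 ] r 0.05 psi -13.2
```

```bash
python3 - <<'E'
from h import *
w=load("w2")
pt=lambda x,y,z:plane(w,[(195+x/5.5-.4,140+y/5.5-.4)],z)[0]
def ya(a,b,z):
    d=pt(*b,z)-pt(*a,z); return np.degrees(np.arctan2(d[1],d[0])),np.linalg.norm(d)
print("plate",ya((437,260),(582,88),.02), ya((462,280),(608,113),.02))
print("handle top sides (y dir)",ya((598,560),(578,420),.055),ya((690,556),(690,405),.055),"end (x)",ya((600,562),(690,557),.055))
E
python3 go.py 0.534 -0.3485 0.075 -28
```

```text
plate (np.float64(19.154466641126934), np.float64(0.03355521045240003)) (np.float64(18.375401110166326), np.float64(0.03320617083341691))
handle top sides (y dir) (np.float64(67.3655604054473), np.float64(0.020837477214853378)) (np.float64(60.79194287914298), np.float64(0.02214400003772474)) end (x) (np.float64(-27.959554107755956), np.float64(0.012470047990056335))
t 5.6 p [ 0.5184 -0.3238  0.149 ] yaw -31.44 xax [-0.0015  0.0016 -1.    ] F [-0.1  0.2  1. ] M [-0.07  0.12  0.02] w 0.0883
tool d [ 0.0739 -0.013   0.0263] norm 0.08
rx -3.44
```

```bash
python3 -m pendant '[{"rx":-4.4,"ry":0,"rz":0,"dx":0,"dy":0,"dz":0,"grip":0},{"rx":0,"ry":0,"rz":0,"dx":0.02,"dy":-0.0149,"dz":0.0251,"grip":0},{"rx":0,"ry":0,"rz":0,"dx":0.03,"dy":0,"dz":0,"grip":0},{"rx":0,"ry":0,"rz":0,"dx":0.024,"dy":0,"dz":0,"grip":0},{"rx":0,"ry":0,"rz":0,"dx":0,"dy":0,"dz":0,"grip":0}]'; python3 go.py 0.534 -0.3485 0.013 -27
```

```text
clock: 6.02
position: [0.5326, -0.3469, 0.0711]
ee_rot: [0.685, 0.167, 0.69, -0.164]
contact_force: [0.6, -0.1, -0.5]
width: 0.0883
t 6.02 p [ 0.5326 -0.3469  0.0711] yaw -27.02 xax [-0.0064  0.0061 -1.    ] F [ 0.6 -0.1 -0.5] M [-0.06  0.13  0.04] w 0.0883
tool d [ 0.0581 -0.0009  0.0025] norm 0.058
rx -0.02
```

```bash
python3 -m pendant '[{"rx":0,"ry":0,"rz":0,"dx":0.025,"dy":0,"dz":0.001,"grip":0},{"rx":0,"ry":0,"rz":0,"dx":0.023,"dy":0,"dz":0,"grip":0},{"rx":0,"ry":0,"rz":0,"dx":0.01,"dy":0,"dz":0,"grip":0},{"rx":0,"ry":0,"rz":0,"dx":0,"dy":0,"dz":0,"grip":0},{"rx":0,"ry":0,"rz":0,"dx":0,"dy":0,"dz":0,"grip":0}]'; python3 go.py 0.534 -0.3485 0.013 -27; python3 -c "
from h import *
grab('wrist','w3')"
```

```text
clock: 6.43
position: [0.5356, -0.3501, 0.0194]
ee_rot: [0.688, 0.165, 0.687, -0.166]
contact_force: [0.7, -0.5, -0.3]
width: 0.0877
t 6.43 p [ 0.5356 -0.3501  0.0194] yaw -27.05 xax [ 8.e-04 -7.e-04 -1.e+00] F [ 0.7 -0.5 -0.3] M [-0.07  0.11 -0.02] w 0.0877
tool d [ 0.0064  0.0007 -0.0022] norm 0.007
rx -0.05
```

View pics/w3.png

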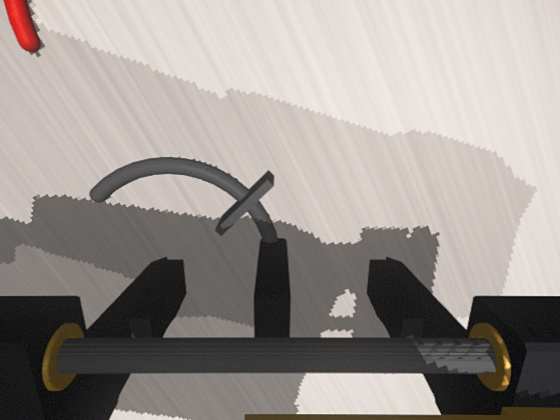

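The handle stands between the fingers, at about column 272 against a finger midpoint of 277. I'll go down 6 mm and grip it.

```bash
python3 -m pendant '[{"rx":0,"ry":0,"rz":0,"dx":0.006,"dy":0,"dz":-0.002,"grip":0},{"rx":0,"ry":0,"rz":0,"dx":0,"dy":0,"dz":0,"grip":0},{"rx":0,"ry":0,"rz":0,"dx":0,"dy":0,"dz":0,"grip":1},{"rx":0,"ry":0,"rz":0,"dx":0,"dy":0,"dz":0,"grip":1},{"rx":0,"ry":0,"rz":0,"dx":0,"dy":0,"dz":0,"grip":1},{"rx":0,"ry":0,"rz":0,"dx":0,"dy":0,"dz":0,"grip":1},{"rx":0,"ry":0,"rz":0,"dx":0,"dy":0,"dz":0,"grip":1},{"rx":0,"ry":0,"rz":0,"dx":0,"dy":0,"dz":0,"grip":1}]' 50
python3 -m pendant '[{"rx":0,"ry":0,"rz":0,"dx":0,"dy":0,"dz":0,"grip":1},{"rx":0,"ry":0,"rz":0,"dx":0,"dy":0,"dz":0,"grip":1},{"rx":0,"ry":0,"rz":0,"dx":0,"dy":0,"dz":0,"grip":1},{"rx":0,"ry":0,"rz":0,"dx":0,"dy":0,"dz":0,"grip":1}]' 50;  python3 go.py
```

```text
clock: 7.15
position: [0.5334, -0.3494, 0.0121]
ee_rot: [0.687, 0.166, 0.687, -0.166]
contact_force: [0.1, 0.2, -0.5]
width: 0.0504
clock: 7.48
position: [0.5333, -0.3494, 0.012]
ee_rot: [0.687, 0.166, 0.687, -0.166]
contact_force: [-0.5, -0.6, 0.6]
width: 0.0235
t 7.48 p [ 0.5333 -0.3494  0.012 ] yaw -27.09 xax [-0.e+00  1.e-04 -1.e+00] F [-0.5 -0.6  0.6] M [-0.07  0.07 -0.02] w 0.0235
```

```bash
python3 -m pendant '[{"rx":0,"ry":0,"rz":0,"dx":0,"dy":0,"dz":0,"grip":1},{"rx":0,"ry":0,"rz":0,"dx":0,"dy":0,"dz":0,"grip":1},{"rx":0,"ry":0,"rz":0,"dx":0,"dy":0,"dz":0,"grip":1},{"rx":0,"ry":0,"rz":0,"dx":0,"dy":0,"dz":0,"grip":1}]' 50;  python3 go.py
```

```text
clock: 7.82
position: [0.5333, -0.3494, 0.012]
ee_rot: [0.687, 0.166, 0.687, -0.166]
contact_force: [-0.4, -0.3, -0.1]
width: 0.0136
t 7.82 p [ 0.5333 -0.3494  0.012 ] yaw -27.09 xax [ 0. -0. -1.] F [-0.4 -0.3 -0.1] M [-0.07  0.14 -0.04] w 0.0136
```

Gripped, with the fingers stopped at 13.6 mm on a 14 mm handle. Now I'll lift.

```bash
python3 -m pendant '[{"rx":0,"ry":0,"rz":0,"dx":-0.01,"dy":0,"dz":0,"grip":1},{"rx":0,"ry":0,"rz":0,"dx":-0.03,"dy":0,"dz":0,"grip":1},{"rx":0,"ry":0,"rz":0,"dx":-0.04,"dy":0,"dz":0,"grip":1},{"rx":0,"ry":0,"rz":0,"dx":-0.04,"dy":0,"dz":0,"grip":1},{"rx":0,"ry":0,"rz":0,"dx":-0.03,"dy":0,"dz":0,"grip":1},{"rx":0,"ry":0,"rz":0,"dx":0,"dy":0,"dz":0,"grip":1},{"rx":0,"ry":0,"rz":0,"dx":0,"dy":0,"dz":0,"grip":1}]' 50
python3 go.py 0.5365 0.056 0.162 20
python3 - <<'E'
from h import *
w=grab("wrist","w4"); crop(w,70,130,340,330,2.9,"w4c",1.5)
E
```

```text
clock: 8.4
position: [0.5337, -0.3497, 0.164]
ee_rot: [0.688, 0.165, 0.686, -0.166]
contact_force: [-0.2, -0.2, -1.2]
width: 0.0136
t 8.4 p [ 0.5337 -0.3497  0.164 ] yaw -27.09 xax [ 0.0024 -0.0023 -1.    ] F [-0.2 -0.2 -1.2] M [-0.11  0.1  -0.03] w 0.0136
tool d [ 0.001   0.3625 -0.1822] norm 0.406
rx -47.09
```

View pics/w4c.png

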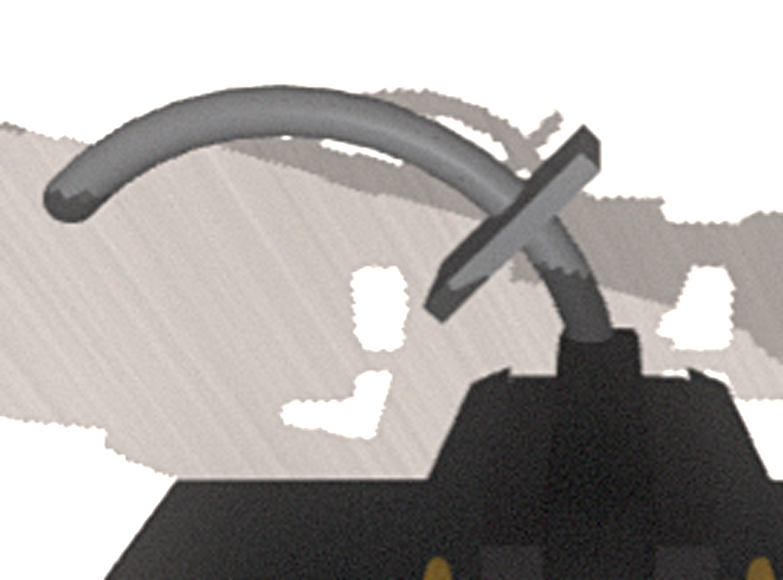

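The pin is held. Its tip is at crop (68,205), the stop plate at about (515,225) and the rod leaves the handle at (590,330). Next I'll fit the arc in the tool frame, on the rod's plane.

```bash
cat > inhand.py <<'E'
import sys; from h import *
from scipy.optimize import least_squares
def toolplane(w,uv,X=0.008):
    c=dict(mtx=w["mtx"],dist=w["dist"]); M=w["mount"]
    p=cv2.undistortPoints(np.array(uv,float).reshape(-1,1,2),c["mtx"],c["dist"]).reshape(-1,2)
    d=np.c_[p,np.ones(len(p))]@M[:3,:3].T; o=M[:3,3]
    P=o+d*((X-o[0])/d[:,0])[:,None]; return P[:,[2,1]]   # (z,y) = pin (x,y) if aligned
E
python3 - <<'E'
from inhand import *
w=load("w4")
k=2.9;f=lambda x,y:(70+x/k-.4,130+y/k-.4)
# centreline: midpoints of (outer, inner) edges
pts=[((150,122),(175,158)),((215,97),(228,140)),((285,87),(285,135)),((360,102),(345,147)),((430,135),(402,175)),((90,160),(118,200)),((510,183),(475,214))]
mid=[f((a[0]+b[0])/2,(a[1]+b[1])/2) for a,b in pts]
P=toolplane(w,mid); 
q=least_squares(lambda q:np.hypot(*(P-q).T)-.05,[-.05,0]); print("C tool(z,y)",q.x.round(4),"res",(q.fun*1000).round(1))
q3=least_squares(lambda q:np.hypot(*(P-q[:2]).T)-q[2],[-.05,0,.05]); print(q3.x.round(4),(q3.fun*1000).round(1))
for n,uv,a in (("tip",f(64,212),135),("stop",f(505,212),45),("hand",f(590,335),14)):
    p=toolplane(w,[uv])[0]; d=p-q.x; print(n,p.round(4),np.hypot(*d).round(4),"psi",(np.degrees(np.arctan2(d[1],d[0]))-a).round(1))
E
```

```text
C tool(z,y) [-0.051  -0.0002] res [-0.1  0.6  1.1  0.3 -1.  -1.  -0.2]
[-0.0508  0.005   0.0453] [-0.1  0.2  0.6 -0.1 -1.1 -0.2  0.6]
tip [-0.087   0.0342] 0.0498 psi 1.3
stop [-0.0154  0.0342] 0.0495 psi -1.0
hand [-0.0016  0.0123] 0.051 psi 0.1
```

```bash
python3 -m pendant '[{"rx":0,"ry":0,"rz":0,"dx":0,"dy":0.0362,"dz":-0.0182,"grip":1},{"rx":0,"ry":0,"rz":0,"dx":0,"dy":0.0362,"dz":-0.0182,"grip":1},{"rx":0,"ry":0,"rz":0,"dx":0,"dy":0.0362,"dz":-0.0182,"grip":1},{"rx":0,"ry":0,"rz":0,"dx":0,"dy":0.0362,"dz":-0.0182,"grip":1},{"rx":0,"ry":0,"rz":0,"dx":0,"dy":0.0362,"dz":-0.0182,"grip":1},{"rx":0,"ry":0,"rz":0,"dx":0,"dy":0.0362,"dz":-0.0182,"grip":1},{"rx":0,"ry":0,"rz":0,"dx":0,"dy":0.0362,"dz":-0.0182,"grip":1},{"rx":0,"ry":0,"rz":0,"dx":0,"dy":0.0362,"dz":-0.0182,"grip":1}]' 50
python3 -m pendant '[{"rx":0,"ry":0,"rz":0,"dx":0,"dy":0.0362,"dz":-0.0182,"grip":1},{"rx":0,"ry":0,"rz":0,"dx":0,"dy":0.0362,"dz":-0.0182,"grip":1},{"rx":-6.7,"ry":0,"rz":0,"dx":0,"dy":0,"dz":0,"grip":1},{"rx":-6.7,"ry":0,"rz":0,"dx":0,"dy":0,"dz":0,"grip":1},{"rx":-6.7,"ry":0,"rz":0,"dx":0,"dy":0,"dz":0,"grip":1},{"rx":-6.7,"ry":0,"rz":0,"dx":0,"dy":0,"dz":0,"grip":1},{"rx":-6.7,"ry":0,"rz":0,"dx":0,"dy":0,"dz":0,"grip":1},{"rx":-6.7,"ry":0,"rz":0,"dx":0,"dy":0,"dz":0,"grip":1}]' 50
python3 -m pendant '[{"rx":-6.9,"ry":0,"rz":0,"dx":0,"dy":0,"dz":0,"grip":1},{"rx":0,"ry":0,"rz":0,"dx":0,"dy":0,"dz":0,"grip":1},{"rx":0,"ry":0,"rz":0,"dx":0,"dy":0,"dz":0,"grip":1}]' 50
python3 go.py 0.5365 0.056 0.095 20
```

```text
clock: 9.12
position: [0.5343, -0.0232, 0.1603]
ee_rot: [0.686, 0.166, 0.689, -0.166]
contact_force: [0.7, -0.3, -1.5]
width: 0.0135
clock: 9.78
position: [0.5352, 0.0559, 0.1602]
ee_rot: [0.701, -0.082, 0.704, 0.083]
contact_force: [-0.4, -0.0, -1.1]
width: 0.0138
clock: 10.03
position: [0.5355, 0.0558, 0.1608]
ee_rot: [0.696, -0.121, 0.697, 0.122]
contact_force: [1.6, -0.3, -2.1]
width: 0.0136
t 10.03 p [0.5355 0.0558 0.1608] yaw 19.8 xax [-2.6e-03  3.0e-04 -1.0e+00] F [ 1.6 -0.3 -2.1] M [-0.08 -0.   -0.02] w 0.0136
tool d [ 0.0658 -0.0002  0.0011] norm 0.066
rx -0.2
```

```bash
python3 -m pendant '[{"rx":-0.2,"ry":0,"rz":0,"dx":0.03,"dy":0,"dz":0.001,"grip":1},{"rx":0,"ry":0,"rz":0,"dx":0.026,"dy":0,"dz":0,"grip":1},{"rx":0,"ry":0,"rz":0,"dx":0.012,"dy":0,"dz":0,"grip":1},{"rx":0,"ry":0,"rz":0,"dx":0,"dy":0,"dz":0,"grip":1},{"rx":0,"ry":0,"rz":0,"dx":0,"dy":0,"dz":0,"grip":1}]' 50
python3 go.py 0.5365 0.056 0.092 20;  python3 - <<'E'
from h import *
w=grab("wrist","w5"); s=grab("scene","s5"); crop(s,280,130,390,230,6,"s5c",1.3)
E
```

```text
clock: 10.45
position: [0.5369, 0.0561, 0.0937]
ee_rot: [0.696, -0.123, 0.697, 0.123]
contact_force: [0.3, 0.1, -0.8]
width: 0.0139
t 10.45 p [0.5369 0.0561 0.0937] yaw 20.07 xax [-1.4e-03  2.0e-04 -1.0e+00] F [ 0.3  0.1 -0.8] M [-0.1  -0.02  0.01] w 0.0139
tool d [ 0.0017 -0.     -0.0004] norm 0.002
rx 0.07
```

View pics/w5.png

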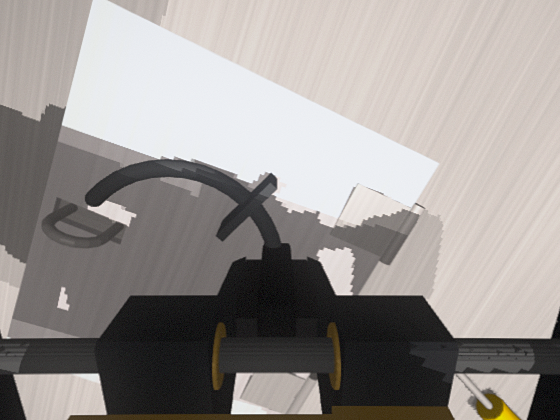

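View pics/s5c.png

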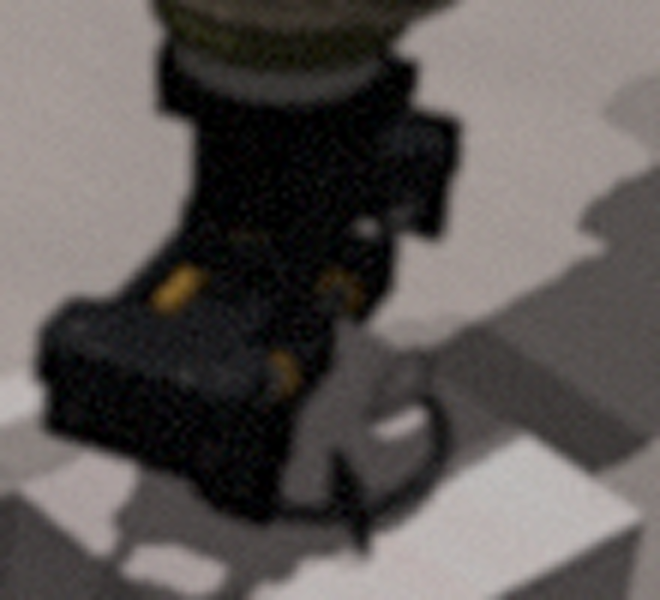

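Run:
```python
from h import *
w=load("w5"); crop(w,30,180,150,270,6.5,"w5c",2.0)
```

```text
(no output)
```

View pics/w5c.png

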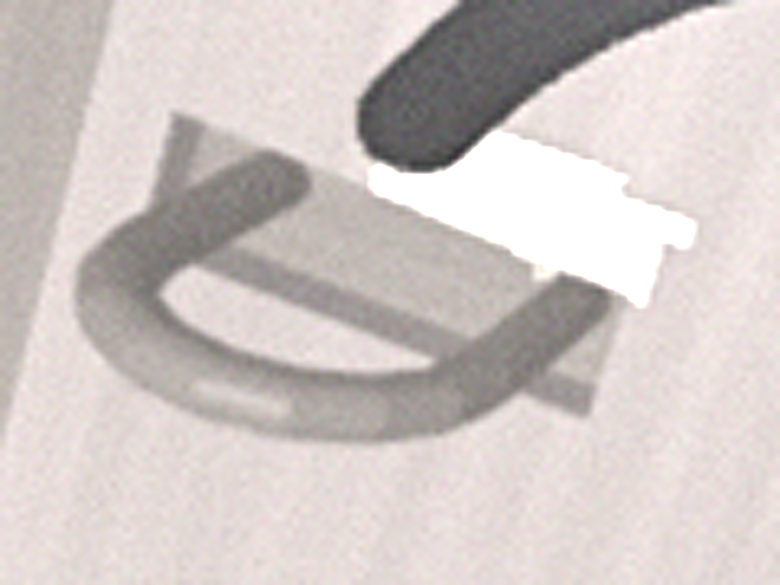

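Run:
```python
from inhand import *
w=load("w5"); k=6.5; f=lambda x,y:(30+x/k-.42,180+y/k-.42)
X=0.0937-0.075
P=toolplane(w,[f(172,113),f(652,303),f(590,415)],X); print("slot TL TR BR",P.round(4),np.linalg.norm(P[1]-P[0]),np.linalg.norm(P[2]-P[1]))
ctr=(P[0]+P[2])/2; print("ring ctr tool(z,y)",ctr.round(4))
d=P[1]-P[0]; a=np.arctan2(d[1],d[0]); print("case x in tool",np.degrees(a))
# expected
yaw=np.radians(20.07); p=np.array([0.5369,0.0561]); rr=np.array([.4397,.043])-p
Rz=np.array([[np.cos(yaw),np.sin(yaw)],[-np.sin(yaw),np.cos(yaw)]]); print("expected ring tool",(Rz@rr).round(4),"case x exp",-4.8-20.07)
xc=np.array([np.cos(a),np.sin(a)]); print("arc centre from ring:",(ctr+.05*xc).round(4),"vs in-hand C (-.050,0)")
tip=toolplane(w,[f(395,125)],.008)[0]; print("tip",tip.round(4),"exp",(np.array([-.05,0])+.05*np.array([np.cos(2.356),np.sin(2.356)])).round(4))
```

```text
slot TL TR BR [[-0.1104  0.0341]
 [-0.0758  0.0183]
 [-0.0821  0.0087]] 0.037978951898325966 0.01155006178577222
ring ctr tool(z,y) [-0.0962  0.0214]
case x in tool -24.46477322321799
expected ring tool [-0.0958  0.0211] case x exp -24.87
arc centre from ring: [-0.0507  0.0007] vs in-hand C (-.050,0)
tip [-0.0875  0.0363] exp [-0.0853  0.0354]
```

Vision and the plan agree to within 1 mm. I'll start the swing about the arc's centre.

```bash
cat > sw.py <<'E'
from h import *; from plant import sensors; import sys
s=sensors.read_state();T=pose(s);Rm=T[:3,:3]; yaw=np.arctan2(Rm[1,2],Rm[0,2])
C=np.array([.4895,.0388]); e=np.r_[C+.05*np.array([np.cos(yaw),np.sin(yaw)]),0.092]-T[:3,3]
print("t",round(s["clock"],2),"yaw",round(np.degrees(yaw),2),"z",T[2,3].round(4),"corr tool",(Rm.T@e).round(4),"F",s["contact_force"].round(1),"M",s["wrist_torque"].round(2),"w",round(float(s["width"]),4),"j6",round(float(np.degrees(s["joint_pos"][5])),1))
E
python3 -m pendant '[{"rx":0,"ry":0,"rz":0,"dx":0.002,"dy":0,"dz":0,"grip":1},{"rx":-4,"ry":0,"rz":0,"dx":0,"dy":0.0035,"dz":-0.0001,"grip":1},{"rx":-4,"ry":0,"rz":0,"dx":0,"dy":0.0035,"dz":-0.0001,"grip":1},{"rx":-4,"ry":0,"rz":0,"dx":0,"dy":0.0035,"dz":-0.0001,"grip":1},{"rx":0,"ry":0,"rz":0,"dx":0,"dy":0,"dz":0,"grip":1},{"rx":0,"ry":0,"rz":0,"dx":0,"dy":0,"dz":0,"grip":1}]' 50
python3 sw.py
```

```text
clock: 11.05
position: [0.5328, 0.0656, 0.0926]
ee_rot: [0.68, -0.196, 0.679, 0.195]
contact_force: [-0.7, 0.4, -1.6]
width: 0.014
t 11.05 yaw 32.08 z 0.0926 corr tool [ 0.0006  0.0003 -0.0009] F [-0.7  0.4 -1.6] M [-0.05  0.01  0.02] w 0.014 j6 -37.6
```

```bash
python3 -m pendant '[{"rx":-4,"ry":0,"rz":0,"dx":0,"dy":0.0036,"dz":-0.0004,"grip":1},{"rx":-4,"ry":0,"rz":0,"dx":0,"dy":0.0035,"dz":-0.0004,"grip":1},{"rx":-4,"ry":0,"rz":0,"dx":0,"dy":0.0035,"dz":-0.0001,"grip":1},{"rx":0,"ry":0,"rz":0,"dx":0,"dy":0,"dz":0,"grip":1}]' 50
python3 sw.py
python3 - <<'E'
from h import *
w=grab("wrist","w6")
E
```

```text
clock: 11.38
position: [0.5255, 0.0737, 0.0923]
ee_rot: [0.655, -0.266, 0.655, 0.266]
contact_force: [0.9, -0.2, -0.9]
width: 0.0135
t 11.38 yaw 44.23 z 0.0923 corr tool [ 0.0003  0.0001 -0.0001] F [ 0.9 -0.2 -0.9] M [-0.05 -0.06  0.03] w 0.0135 j6 -48.9
```

View pics/w6.png

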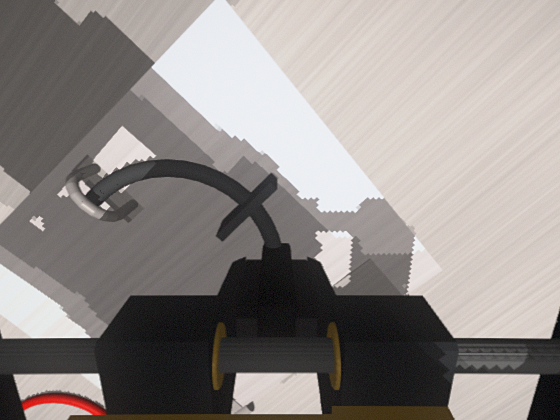

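The tip is entering the ring at about (93,197), with no contact force. I'll carry on along the curve.

```bash
python3 -m pendant '[{"rx":-4,"ry":0,"rz":0,"dx":0,"dy":0.0035,"dz":-0.0002,"grip":1},{"rx":-4,"ry":0,"rz":0,"dx":0,"dy":0.0035,"dz":-0.0002,"grip":1},{"rx":-4,"ry":0,"rz":0,"dx":0,"dy":0.0035,"dz":-0.0002,"grip":1},{"rx":-4,"ry":0,"rz":0,"dx":0,"dy":0.0035,"dz":-0.0002,"grip":1},{"rx":0,"ry":0,"rz":0,"dx":0,"dy":0,"dz":0,"grip":1}]' 50
python3 sw.py
python3 -m pendant '[{"rx":-4,"ry":0,"rz":0,"dx":0,"dy":0.0035,"dz":-0.0002,"grip":1},{"rx":-4,"ry":0,"rz":0,"dx":0,"dy":0.0035,"dz":-0.0002,"grip":1},{"rx":-4,"ry":0,"rz":0,"dx":0,"dy":0.0035,"dz":-0.0002,"grip":1},{"rx":-4,"ry":0,"rz":0,"dx":0,"dy":0.0035,"dz":-0.0002,"grip":1},{"rx":0,"ry":0,"rz":0,"dx":0,"dy":0,"dz":0,"grip":1}]' 50
python3 sw.py
python3 - <<'E'
from h import *
w=grab("wrist","w7")
E
```

```text
clock: 11.85
position: [0.5142, 0.0819, 0.0922]
ee_rot: [0.612, -0.354, 0.612, 0.354]
contact_force: [1.1, -0.1, -1.7]
width: 0.0136
t 11.85 yaw 60.16 z 0.0922 corr tool [0.0002 0.     0.0003] F [ 1.1 -0.1 -1.7] M [-0.03  0.01  0.03] w 0.0136 j6 -64.0
clock: 12.27
position: [0.5012, 0.0867, 0.0921]
ee_rot: [0.557, -0.436, 0.557, 0.436]
contact_force: [1.3, 0.5, -1.3]
width: 0.0137
t 12.27 yaw 76.1 z 0.0921 corr tool [ 0.0001 -0.0002  0.0007] F [ 1.3  0.5 -1.3] M [-0.01 -0.03 -0.01] w 0.0137 j6 -79.5
```

View pics/w7.png

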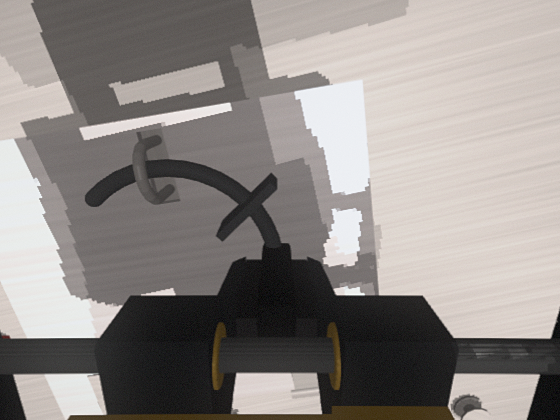

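The rod is well through the ring, which sits at about (147,168). I'll continue.

```bash
python3 -m pendant '[{"rx":-4,"ry":0,"rz":0,"dx":0,"dy":0.0035,"dz":0.0001,"grip":1},{"rx":-4,"ry":0,"rz":0,"dx":0,"dy":0.0035,"dz":0.0001,"grip":1},{"rx":-4,"ry":0,"rz":0,"dx":0,"dy":0.0035,"dz":-0.0001,"grip":1},{"rx":-4,"ry":0,"rz":0,"dx":0,"dy":0.0035,"dz":-0.0001,"grip":1},{"rx":0,"ry":0,"rz":0,"dx":0,"dy":0,"dz":0,"grip":1}]' 50
python3 sw.py
python3 -m pendant '[{"rx":-4,"ry":0,"rz":0,"dx":0,"dy":0.0035,"dz":-0.0001,"grip":1},{"rx":-4,"ry":0,"rz":0,"dx":0,"dy":0.0035,"dz":-0.0001,"grip":1},{"rx":-4,"ry":0,"rz":0,"dx":0,"dy":0.0035,"dz":-0.0001,"grip":1},{"rx":-4,"ry":0,"rz":0,"dx":0,"dy":0.0035,"dz":-0.0001,"grip":1},{"rx":-4,"ry":0,"rz":0,"dx":0,"dy":0.0035,"dz":-0.0001,"grip":1},{"rx":0,"ry":0,"rz":0,"dx":0,"dy":0,"dz":0,"grip":1}]' 50
python3 sw.py
python3 - <<'E'
from h import *
w=grab("wrist","w8")
E
```

```text
clock: 12.73
position: [0.4874, 0.0885, 0.0921]
ee_rot: [-0.491, 0.509, -0.491, -0.509]
contact_force: [0.5, 0.4, -1.5]
width: 0.0138
t 12.73 yaw 92.09 z 0.0921 corr tool [ 0.0001 -0.0003  0.0002] F [ 0.5  0.4 -1.5] M [ 0.06 -0.03 -0.05] w 0.0138 j6 -95.4
clock: 13.23
position: [0.4704, 0.0849, 0.0921]
ee_rot: [-0.395, 0.586, -0.395, -0.586]
contact_force: [0.5, -0.7, -2.2]
width: 0.0136
t 13.23 yaw 112.04 z 0.0921 corr tool [ 0.0001 -0.0004  0.0001] F [ 0.5 -0.7 -2.2] M [0.11 0.03 0.02] w 0.0136 j6 -115.9
```

View pics/w8.png

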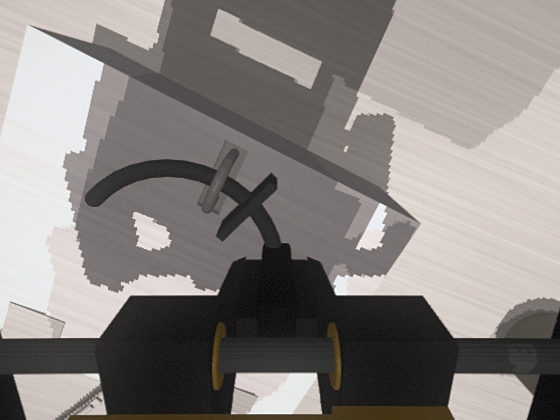

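```bash
python3 -m pendant '[{"rx":-4,"ry":0,"rz":0,"dx":0.001,"dy":0.0034,"dz":-0.0001,"grip":1},{"rx":-4,"ry":0,"rz":0,"dx":0.001,"dy":0.0034,"dz":-0.0001,"grip":1},{"rx":-3,"ry":0,"rz":0,"dx":0.001,"dy":0.0026,"dz":-0.0001,"grip":1},{"rx":0,"ry":0,"rz":0,"dx":0.0,"dy":0,"dz":0,"grip":1},{"rx":0,"ry":0,"rz":0,"dx":0.0,"dy":0,"dz":0,"grip":1}]' 50
python3 sw.py
python3 -m pendant '[{"rx":0,"ry":0,"rz":0,"dx":0.001,"dy":0,"dz":0,"grip":1},{"rx":-1,"ry":0,"rz":0,"dx":0,"dy":0.0009,"dz":0,"grip":1},{"rx":-1,"ry":0,"rz":0,"dx":0,"dy":0.0009,"dz":0,"grip":1},{"rx":0,"ry":0,"rz":0,"dx":0.0,"dy":0,"dz":0,"grip":1}]' 50
python3 sw.py
```

```text
clock: 13.7
position: [0.4625, 0.0807, 0.0891]
ee_rot: [-0.338, 0.621, -0.338, -0.621]
contact_force: [0.4, -0.1, -1.4]
width: 0.0134
t 13.7 yaw 122.91 z 0.0891 corr tool [-0.0029  0.      0.0001] F [ 0.4 -0.1 -1.4] M [ 0.08  0.06 -0.03] w 0.0134 j6 -127.4
clock: 14.03
position: [0.4607, 0.0801, 0.0881]
ee_rot: [-0.326, 0.628, -0.325, -0.628]
contact_force: [0.8, 3.9, -2.0]
width: 0.0138
t 14.03 yaw 125.22 z 0.0881 corr tool [-0.0039  0.0003 -0.0004] F [ 0.8  3.9 -2. ] M [ 0.77 -0.27  0.06] w 0.0138 j6 -129.8
```

Run:
```python
from h import *
w=grab("wrist","w9"); crop(w,180,120,310,260,4,"w9c",1.8)
s=grab("scene","s9"); crop(s,280,130,390,230,6,"s9c",1.5)
```

```text
(no output)
```

View pics/w9c.png

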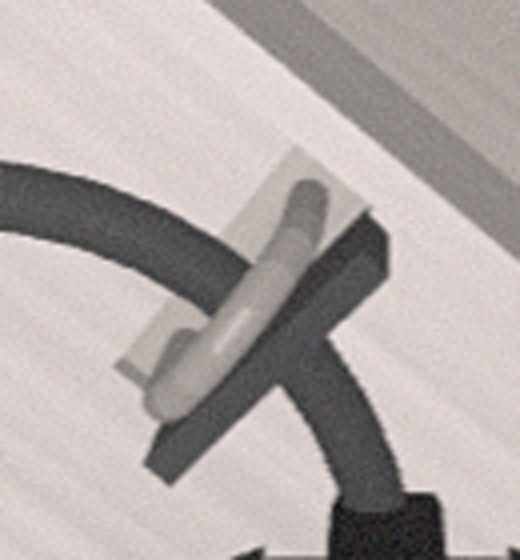

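View pics/s9c.png

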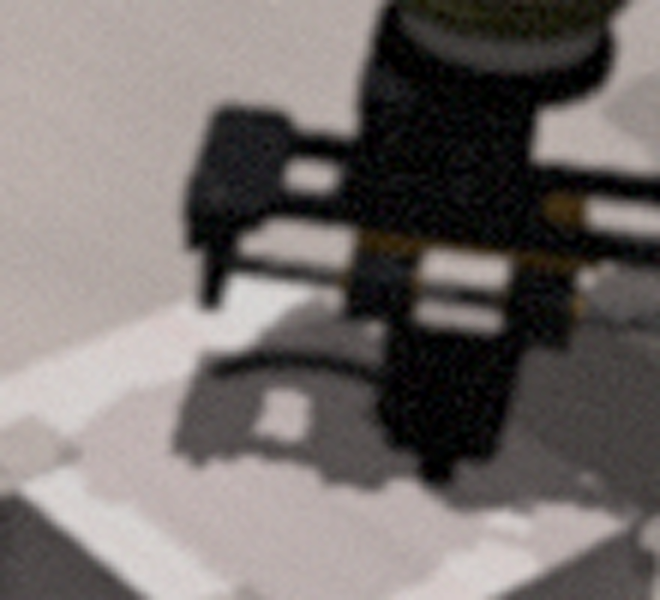

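The stop plate lies against the ring: the plate edge from crop (160,470) to (375,225) runs beside the hoop, and there are 4 N of contact. Now I'll lower the last millimetre onto the lid.

```bash
python3 -m pendant '[{"rx":0,"ry":0,"rz":0,"dx":0.0008,"dy":0,"dz":0,"grip":1},{"rx":0,"ry":0,"rz":0,"dx":0,"dy":0,"dz":0,"grip":1}]' 50
python3 sw.py
python3 -m pendant '[{"rx":0,"ry":0,"rz":0,"dx":0.0005,"dy":0,"dz":0,"grip":1},{"rx":0,"ry":0,"rz":0,"dx":0,"dy":0,"dz":0,"grip":1}]' 50
python3 sw.py
```

```text
clock: 14.3
position: [0.4608, 0.08, 0.0874]
ee_rot: [-0.326, 0.628, -0.325, -0.628]
contact_force: [1.1, 5.1, -1.0]
width: 0.0135
t 14.3 yaw 125.18 z 0.0874 corr tool [-0.0046  0.0003 -0.0002] F [ 1.1  5.1 -1. ] M [ 0.98 -0.21  0.03] w 0.0135 j6 -129.8
clock: 14.47
position: [0.4608, 0.08, 0.087]
ee_rot: [-0.326, 0.628, -0.325, -0.628]
contact_force: [1.5, 5.2, 0.6]
width: 0.0135
t 14.47 yaw 125.18 z 0.087 corr tool [-0.005   0.0003 -0.0002] F [1.5 5.2 0.6] M [ 0.88 -0.14  0.03] w 0.0135 j6 -129.8
```

```bash
python3 -m pendant '[{"rx":0,"ry":0,"rz":0,"dx":0.0003,"dy":0,"dz":0,"grip":0.8},{"rx":0,"ry":0,"rz":0,"dx":0,"dy":0,"dz":0,"grip":0.7},{"rx":0,"ry":0,"rz":0,"dx":0,"dy":0,"dz":0,"grip":0.6},{"rx":0,"ry":0,"rz":0,"dx":0,"dy":0,"dz":0,"grip":0.6},{"rx":0,"ry":0,"rz":0,"dx":0,"dy":0,"dz":0,"grip":0.6}]' 20
python3 sw.py
python3 - <<'E'
from h import *
w=grab("wrist","w10"); crop(w,60,120,320,320,3,"w10c",1.8)
E
```

```text
clock: 14.88
position: [0.4605, 0.0796, 0.0864]
ee_rot: [-0.325, 0.628, -0.325, -0.628]
contact_force: [-0.3, -0.3, -0.4]
width: 0.0353
t 14.88 yaw 125.2 z 0.0864 corr tool [-0.0056 -0.0001 -0.    ] F [-0.3 -0.3 -0.4] M [0.06 0.03 0.  ] w 0.0353 j6 -129.8
```

View pics/w10c.png

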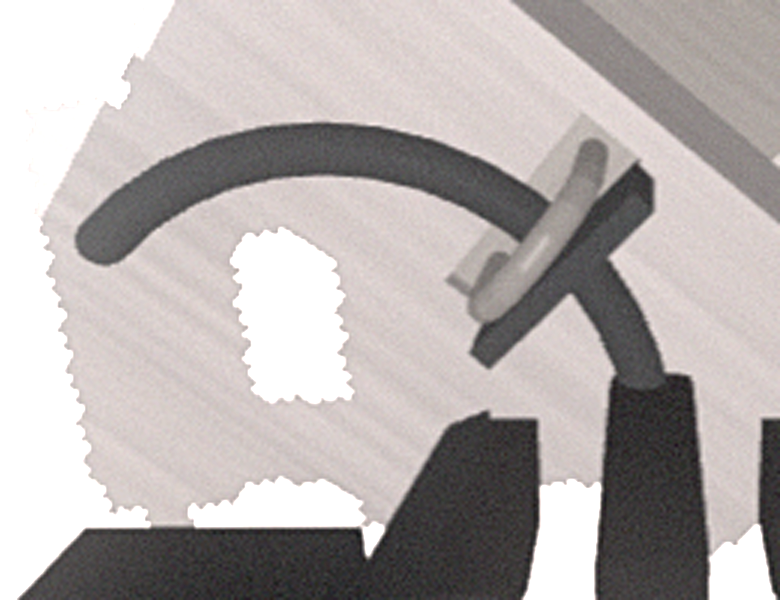

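The fingers are clear of the handle on both sides, and the pin lies with its plate on the ring. I'll raise the arm straight up and clear the view.

```bash
python3 -m pendant '[{"rx":0,"ry":0,"rz":0,"dx":-0.01,"dy":0,"dz":0,"grip":0.6},{"rx":0,"ry":0,"rz":0,"dx":-0.02,"dy":0,"dz":0,"grip":0.6},{"rx":0,"ry":0,"rz":0,"dx":-0.03,"dy":0,"dz":0,"grip":0.6},{"rx":0,"ry":0,"rz":0,"dx":-0.03,"dy":0,"dz":0,"grip":0.6},{"rx":0,"ry":0,"rz":0,"dx":-0.03,"dy":0,"dz":0,"grip":0.6},{"rx":0,"ry":0,"rz":0,"dx":-0.02,"dy":0,"dz":0,"grip":0.6},{"rx":0,"ry":0,"rz":0,"dx":0,"dy":0,"dz":0,"grip":0.6},{"rx":0,"ry":0,"rz":0,"dx":0,"dy":0,"dz":0,"grip":0.6}]' 20
python3 sw.py
python3 - <<'E'
from h import *
w=grab("wrist","w11"); s=grab("scene","s11"); grab("top","t11")
E
```

```text
clock: 15.6
position: [0.4607, 0.0797, 0.2266]
ee_rot: [-0.326, 0.628, -0.325, -0.627]
contact_force: [-0.5, -0.0, -0.3]
width: 0.0353
t 15.6 yaw 125.21 z 0.2266 corr tool [1.346e-01 2.000e-04 1.000e-04] F [-0.5 -0.  -0.3] M [0.03 0.09 0.07] w 0.0353 j6 -129.8
```

View pics/w11.png

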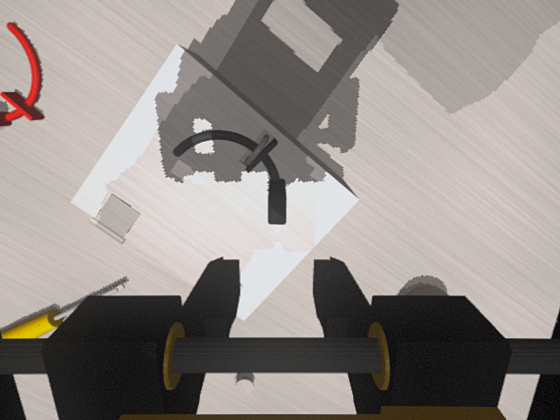

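View pics/s11.png

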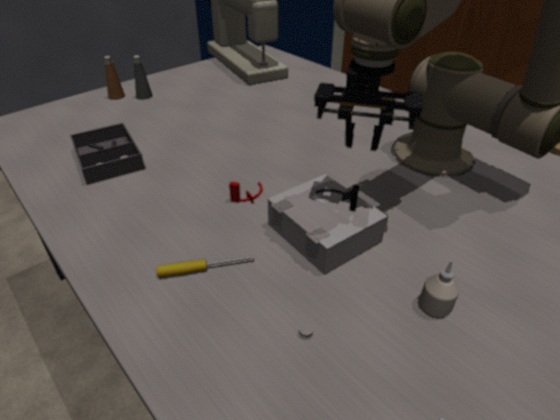

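Pin upright on the closed lid: tip at (180,152), ring and plate at (262,152), and handle at (277,200) in the wrist view. The oiler, screwdriver and bobbin look unchanged in the scene view. One last numeric check.

Run:
```python
from h import *
w=load("w11"); crop(w,165,120,305,235,5.5,"w11c",1.7)
s0=load("scene0");s1=load("s11")
for n,b in (("oiler",(415,260,465,320)),("screw",(150,250,260,285)),("bob",(292,318,320,342))):
    x0,y0,x1,y1=b; a=s0["pixels"][y0:y1,x0:x1].astype(int); c=s1["pixels"][y0:y1,x0:x1].astype(int)
    print(n,"shift",np.round(cv2.phaseCorrelate(a.mean(2),c.mean(2))[0],2))
p=np.array([tuple(v) for v in plane(w,[(179.5,152.5)],.079)])[0]
r=np.array([.4397,.043,.085]); a=np.radians(-4.8); d=p-r
print("tip in ring frame",round(d[0]*np.cos(a)+d[1]*np.sin(a),4),round(-d[0]*np.sin(a)+d[1]*np.cos(a),4))
```

```text
oiler shift [-0.01  0.02]
screw shift [-0.   -0.01]
bob shift [-0.05 -0.15]
tip in ring frame 0.0436 -0.0485
```

View pics/w11c.png

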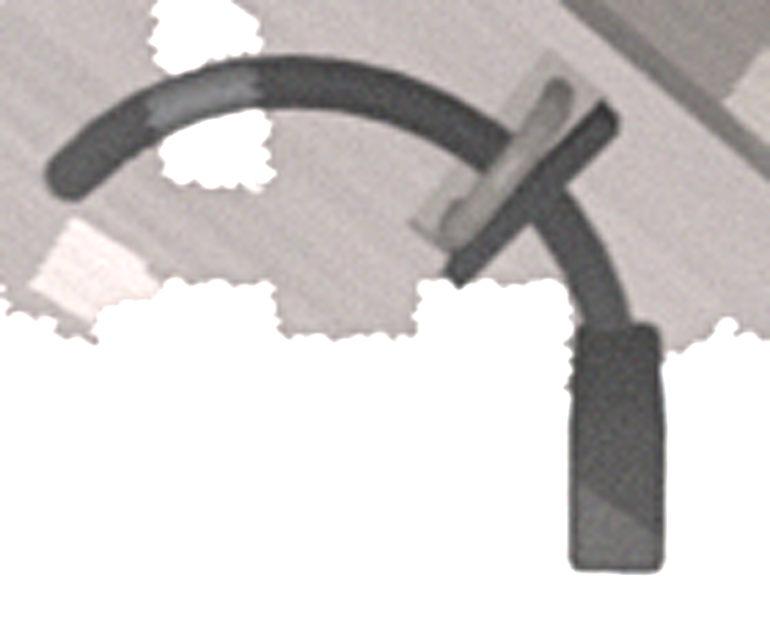

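The plate rests against the ring and the tip is at (+44, -49) mm in the ring's axes. The bystanders have not moved. Handing in.

```bash
python3 -c "
from plant import r
print(r.close_job())"
```

```text
the job is handed in; nothing more can be done
None
```

I shut the lid with closed fingers, and the ring came up through the slot. I then gripped the black-handled pin and swung it about 105° along its curve through the ring until the stop plate met the ring, feeling about 5 N. I lowered it onto the lid, let go, backed the arm off and handed the job in at about 16 s.

**Last checks:**
- **Lid:** it looked shut in every later picture. The fingers had pressed it down to 75 mm, its shut height.
- **Pin:** it lies flat with its curve over the lid and its stop plate against the ring. The tip is about 44 mm towards the hinge and 49 mm out on the ring's -y side. I judged flatness and plate contact by eye from the pictures.
- **Bystanders:** the oiler, screwdriver and bobbin shifted less than 0.2 px in the scene camera.
- **Robot:** it was clear of everything when I handed in.

**What disagreed or went wrong:**
- The plate met the ring about 2° earlier than planned, touching one leg first.
- Pressing the lid shut peaked at about 34 N, more than needed but under the limits.
- My first two move commands were refused for leaving out zero values; nothing moved.

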